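# Shut and bolt the sample lock box

## Robot

A 7-joint arm with a two-finger parallel gripper is mounted at the origin on the work surface. World frame = base frame: x ahead of the robot, y to its left, z up, the work surface at z = 0. Lengths are in m, angles in rad, forces in N, time in s.
With the tool pointing down it reaches from about 0.425 to 0.875 m from the base axis. Payload 8.4 kg.
Tool frame: the origin (TCP) lies at the very end of the fingers, on their centre line; the grasp point (between the pads) lies 19 mm behind it; x points along the fingers, y is the direction in which the jaws open and shut, and the axes are right-handed (so a half turn about x gives the same grasp; the last joint's range is limited). The gripper opens to 87 mm and grips with 3 to 60 N. Pads are 19 mm wide; open, the fingers measure 117 mm over their backs; the gripper's body (75 mm by 190 mm) begins 51 mm behind the grasp point.
Start: joints at [1.103, 0.333, 0.04, 1.465, -0.013, 1.343, -0.059], TCP at [0.234, -0.606, 0.223] pointing down, gripper open.
Joint ranges: [-2.58, 2.58], [-0.38, 2.09], [-1.3, 1.39], [0.25, 2.4], [-1.5, 4.64], [0.08, 2.09], [-2.65, 2.65]. Speed limits (rad/s): [2.22, 2.22, 2.79, 2.79, 3.14, 3.14, 3.14].

## Interface

Orientations are given as a unit quaternion [x, y, z, w].
In Python, from workcell import env gives the robot as it stands.
- The arm moves only by the tool servo_tool, never from a script. Its argument "steps" is a list of rows, each a list of 3 entries, a list of its own where there are three numbers: the shift along the world's x, y, z in mm, then the turn, a rotation vector about the world's x, y, z in degrees, then the finger opening in mm, from 0 to 87. A call has 1 to 20 rows; each row is the pose to reach, as a shift and turn from the pose commanded when the call began; what a row does not reach only later rows make up. A row lasts 1/8 s, in which the tool goes at most 62.5 mm and 10.7 degrees, less where a joint would pass 70% of its speed; a pose out of reach is approached as far as the arm can. A call with a gripper value outside its range is refused whole. The fingers move at their own pace and stop on an object; the grip force is fixed at half the most. Time passes only in rows, so rows that repeat a pose let the fingers close. It gives the time, the measured TCP pose, the force and the opening at its end, in the units of the state.
- env.get_obs(): the state, without advancing time (a new reading comes with each control period).
- env.read_camera(name): name is "scene" or "top"; returns the picture (480x640x3 uint8, red, green, blue); there is no depth.
- env.camera_params(name): a dict with "intrinsics" (3x3 intrinsics, pixels), "dist" ([k1, k2, p1, p2, k3] as OpenCV has them; the pictures are not rectified), "pose" (4x4, takes a point from camera to world coordinates). Camera axes: x right, y down, z forward; pixel columns grow to the right and rows downward; lengths in m; the calibration is good to about 2 mm. A picture is of the moment at which its call begins. camera_params takes no time and is no camera call.
- env.close_job(): hands the job in, once; it reports no verdict.
Trained networks look in the newest picture that a camera, given by its name, has taken for a name from the list of things; names that differ only in an ending like _2 or _b are one class to them, and where a whole thing is asked for, a point or a joint stands for the part that bears it (a point fixed in the world has none). Each returns a list of dicts, best first, with "p" (0 to 1); they miss things now and then, are a little off and sometimes report something else, mostly with a low value. They report only what shows in the picture. A call takes as long as a camera call. They do not tell look-alikes from the thing itself.
- env.trace(target, camera): "region" (480x640 bool, what is visible of it) and "extent" ([centre column, centre row, width, height] in pixels, round what is visible of it).
The state is a dict: "time": time; "joints": joint angles; "joint_vel": joint speeds; "tau": joint torques, N m; "eef_pos": TCP position; "ee_rot": TCP orientation; "force": force on the tool from outside, world axes, zero at the start; "ft_torque": the same for the moment, N m; "grip_width": finger opening in m.
Only numpy, scipy, OpenCV 4.12 (cv2) and the standard library are available. Lean on these libraries where they do the work, as an engineer would, in place of code of your own. Each camera call takes 0.05 s, during which the arm holds its last target. There are 200 camera calls.

## Task

Secure the sample lock box with the fingertips only: push its sliding lid fully shut, then hold the spring safety catch down with one fingertip while the other fingertip pushes the bolt all the way home into the keeper on the lid, and let the catch spring fully up again so that the bolt is locked. Push and press gently; do not move, pick up or knock over the vials and other things standing around.

Things in the scene. Friction and masses are not known exactly. Their poses are not given: they have to be found in the camera images.
- box: grey steel box, fixed, 220 (x) x 300 (y) x 80 mm high; origin at the centre of its underside; x away from the robot (yaw within 0.35 rad), y left, z up. Other entries give coordinates in this frame in mm. Right part (y -150 to 0): fixed deck, top z 80, with bolt, catch and, at x over 45, two loose vials. Left part: sliding lid. The bolt's channel (x -23 to 19, y -130 to -12) has its top at z 106
- lid (a joint): opening of the aluminium lid, m: 0 = shut (end stop), up to 0.07 = open towards the robot (box -x). About 2 N friction, stays where left. Plate y 5 to 142, top z 84, with a raised panel 90 x 90 mm (y 42 to 132, z 84 to 104), too wide to grip, and the bolt's keeper, a steel strap 34 x 18 mm (y 9 to 27, top z 107), in line with the bolt only when the lid is shut
- lid_face (a point): centre of the raised panel's upright front face (90 wide, 20 mm high) towards the robot; at x 0, y 87, z 94 of the box when the lid is shut. Push here along box +x to shut the lid
- bolt: steel bolt, 0.3 kg, 108 mm long, captive in its channel, slides along box +y on the line x = 0, about 2 N friction, stays put. Origin: middle of the bar's underside, at x 0, y -66, z 93 when drawn back (start), y -27 when home (end stop at -26). Notches 13 mm apart on its robot side: unless the catch is held down, its tooth sits in one and blocks the bolt within 2 mm either way, part way too
- bolt_push (a point): centre of the right-hand (box -y) face of the bolt's upright thumb piece, 24 (x) x 12 (y) mm, z 107 to 138; at x 0, y -91, z 124 of the box when drawn back, y -52 when home (where the piece meets a stop, y -39 to -29, top z 116). Push this face along box +y. The place right of it is free for a fingertip above z 107
- catch (a joint): how far the spring safety catch is pressed down, m: 0 = up, 0.014 = bottom stop. The bolt is free from 0.008 on; 0.009 to 0.013 is a good depth. The spring takes 6 N to begin, 12 N at the bottom, and lifts the catch when let go; it rises fully only where a notch of the bolt meets its tooth, as when the bolt is fully home
- catch_top (a point): centre of the top of the catch's flat steel bar, 26 wide (x), 104 long (y), 5 mm thick, parallel to the bolt, 50 mm nearer the robot; at x -50, y -80, z 124 of the box when up. Moves straight down. A fingertip may press it anywhere along it and slide along it. Pressed 10 mm its top is at z 114, so this fingertip and one beside the thumb piece can be at one height
- vial_a: amber glass vial with white cap, 24 dia x 58 mm tall, loose, upright, origin at the centre of its underside; stands on the rear of the box's deck, right. A bystander: leave it where it is.
- vial_b: amber glass vial with white cap, 24 dia x 58 mm tall, loose, upright, origin at the centre of its underside; stands on the rear of the box's deck, nearer the middle. A bystander: leave it where it is.
- vial_c: amber glass vial with white cap, 24 dia x 58 mm tall, loose, upright, origin at the centre of its underside; stands on the table right of the box. A bystander: leave it where it is.
- vial_d: amber glass vial with white cap, 24 dia x 58 mm tall, loose, upright, origin at the centre of its underside; stands on the table left of the box. A bystander: leave it where it is.
- jar: clear glass jar with cap, 56 dia x 70 mm, loose on the table right of the box, origin at the centre of its underside. A bystander: leave it where it is.
- tape: roll of clear tape lying flat, 80 outer, 60 inner dia, 22 mm high, loose on the table left of the box, origin at the centre of its underside. A bystander: leave it where it is.
- carton: small cardboard carton 50 x 75 x 50 mm, loose on the table behind the box, origin at the centre of its underside. A bystander: leave it where it is.
Mind the look-alikes: they are no part of the job. Several things have the shape of the bolt; the one meant has the colours described above.

How it is judged:
On the way, in this order (a step that is already met when the one before it is completed fails the run):
1. the lid is pushed shut (within 3 mm) while the bolt is still drawn back (value of joint lid below 0.003 m and y of bolt_push in the frame of box below -0.087 m), for 0.1 s.
2. the bolt is under way with the catch held down by a finger (y of bolt_push in the frame of box between -0.081 and -0.057 m and value of joint catch above 0.0065 m and value of joint lid below 0.003 m and contact force between the fingers and catch above 1 N), for 0.04 s.
3. the bolt is home and the catch has sprung up (y of bolt_push in the frame of box above -0.0545 m and value of joint catch below 0.002 m), for 0.2 s.
At the end, for the whole second after the job is handed in: The lid is shut within 3 mm, the bolt is home (travel over 36.5 of 39 mm), the catch is up again (within 2 mm), and every bystander is within 20 mm of where it began (all of step 3 and value of joint lid below 0.003 m and distance of each of vial_a, vial_b, vial_c, vial_d, jar, tape, carton from where it was at the start of the episode below 0.02 m); the robot touches nothing.
It fails at once if the bolt was lifted out of its channel (z of bolt in the frame of box above 0.105 m).
It fails at once if a bystander was moved more than 20 mm, lifted or carried (distance of any of vial_a, vial_b, vial_c, vial_d, jar, tape, carton from where it was at the start of the episode above 0.02 m).
It fails at once if a bystander was knocked over (angle between any of vial_a, vial_b, vial_c, vial_d, jar, tape, carton's own z axis and vertical above 0.5 rad).
It fails at once if the catch, bolt or lid was forced with more than 80 N (contact force between the fingers and catch above 80 N or contact force between the fingers and bolt above 80 N or contact force between the fingers and lid above 80 N).
It also fails if it takes over 51 s, if anything falls off the work surface, if the arm or the gripper's body presses on something with over 40 N, if the wrist force passes 120 N, or if a joint passes its speed limit or range.

## Working session

There is one attempt and no reset: what is moved stays moved. The work goes in short steps, Python scripts to look and compute and a tool call to move; the robot and the scene stay as the last step left them, time stands still between calls to the robot, and variables do not carry over. Pictures are saved under pics/ and viewed, about 8 in all and at most 12, crops included, and the job is handed in when it is done.

Besides the shell and the picture viewer there is one more tool, called in YAML: its name, and indented under it one key for each argument. servo_tool: Moves the arm, as the interface text tells. Its arguments: {"type":"object","properties":{"steps":{"type":"array","items":{"type":"array"}}},"required":["steps"]}

```bash
mkdir -p pics; python3 - <<'E'
from workcell import env
import cv2,numpy as np
o=env.get_obs();print({k:np.round(v,3).tolist() for k,v in o.items()})
for c in("scene","top"):
    im=env.read_camera(c);cv2.imwrite(f"pics/{c}0.png",im[:,:,::-1])
    p=env.camera_params(c);print(c,{k:np.round(v,4).tolist() for k,v in p.items()})
    for t in("box","lid","lid_face","bolt","bolt_push","catch","catch_top","vial_c"):
        r=env.trace(t,c);print(t,[(round(d["p"],2),np.round(d["extent"]).tolist()) for d in r])
E
```

```text
{'time': 0.0, 'joints': [1.103, 0.334, 0.04, 1.466, -0.013, 1.343, -0.058], 'joint_vel': [0.001, -0.0, -0.001, 0.001, -0.002, 0.0, -0.0], 'tau': [-0.0, -65.635, 1.335, -40.38, -0.06, 0.045, 0.0], 'eef_pos': [0.234, -0.606, 0.222], 'ee_rot': [-0.695, -0.13, 0.695, -0.129], 'force': [-0.183, -0.434, 0.719], 'ft_torque': [-0.04, -0.045, 0.006], 'grip_width': 0.087}
scene {'intrinsics': [[453.562, 0.0, 313.2272], [0.0, 453.562, 236.5649], [0.0, 0.0, 1.0]], 'dist': [0.0188, 0.0, 0.0, 0.0, 0.0], 'pose': [[-0.0686, 0.8439, -0.532, 0.9679], [0.9976, 0.0583, -0.0361, 0.0486], [0.0005, -0.5333, -0.8459, 0.7601], [0.0, 0.0, 0.0, 1.0]]}
box [(0.72, [358.0, 266.0, 197.0, 175.0])]
lid [(0.74, [390.0, 232.0, 103.0, 101.0]), (0.54, [315.0, 253.0, 60.0, 25.0])]
lid_face [(0.95, [390.0, 234.0, 107.0, 101.0])]
bolt [(0.95, [143.0, 310.0, 65.0, 22.0]), (0.87, [210.0, 226.0, 49.0, 39.0]), (0.79, [347.0, 182.0, 42.0, 33.0])]
bolt_push [(0.98, [211.0, 227.0, 56.0, 35.0]), (0.82, [350.0, 184.0, 36.0, 31.0]), (0.7, [314.0, 257.0, 67.0, 23.0]), (0.66, [145.0, 312.0, 62.0, 23.0])]
catch [(0.7, [300.0, 229.0, 6
[... 457 characters left out ...]
0.0, 0.0, 0.0, 1.0]]}
box [(0.79, [300.0, 232.0, 190.0, 180.0])]
lid [(0.81, [269.0, 256.0, 101.0, 127.0])]
lid_face [(0.8, [269.0, 258.0, 100.0, 130.0])]
bolt [(0.96, [339.0, 206.0, 57.0, 24.0]), (0.91, [451.0, 272.0, 50.0, 39.0]), (0.77, [308.0, 347.0, 39.0, 50.0]), (0.74, [485.0, 172.0, 61.0, 24.0])]
bolt_push [(0.92, [449.0, 272.0, 52.0, 38.0]), (0.91, [336.0, 206.0, 56.0, 23.0]), (0.64, [310.0, 344.0, 42.0, 45.0]), (0.62, [486.0, 172.0, 57.0, 17.0])]
catch [(0.73, [352.0, 232.0, 64.0, 28.0])]
catch_top [(0.94, [352.0, 231.0, 62.0, 30.0])]
vial_c [(0.65, [325.0, 175.0, 16.0, 16.0]), (0.63, [209.0, 270.0, 17.0, 14.0]), (0.56, [349.0, 164.0, 14.0, 16.0]), (0.44, [392.0, 165.0, 8.0, 16.0])]
```

```bash
python3 - <<'E'
import cv2
a=cv2.imread("pics/top0.png")[130:390,180:520];cv2.imwrite("pics/t1.png",cv2.resize(a,None,fx=2.3,fy=2.3,interpolation=cv2.INTER_CUBIC))
a=cv2.imread("pics/scene0.png")[150:370,180:480];cv2.imwrite("pics/s1.png",cv2.resize(a,None,fx=2.6,fy=2.6,interpolation=cv2.INTER_CUBIC))
E
```

```text
(no output)
```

View pics/t1.png

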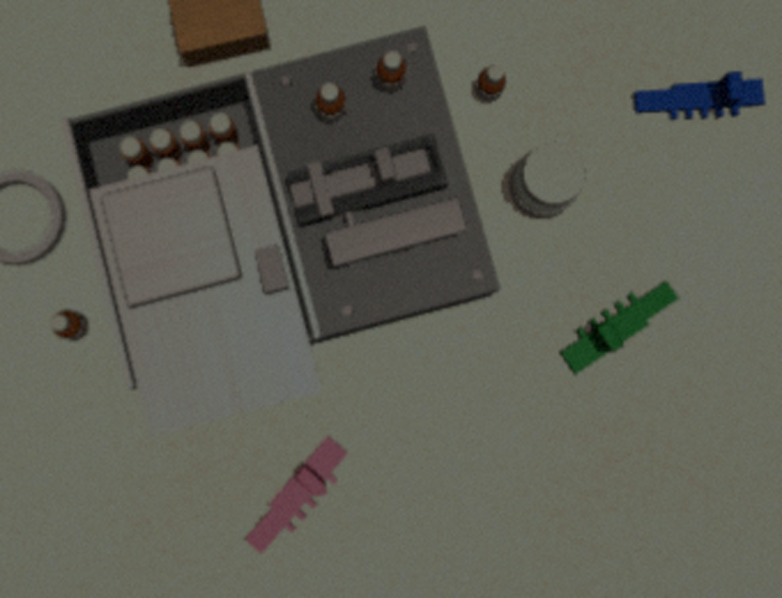

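View pics/s1.png

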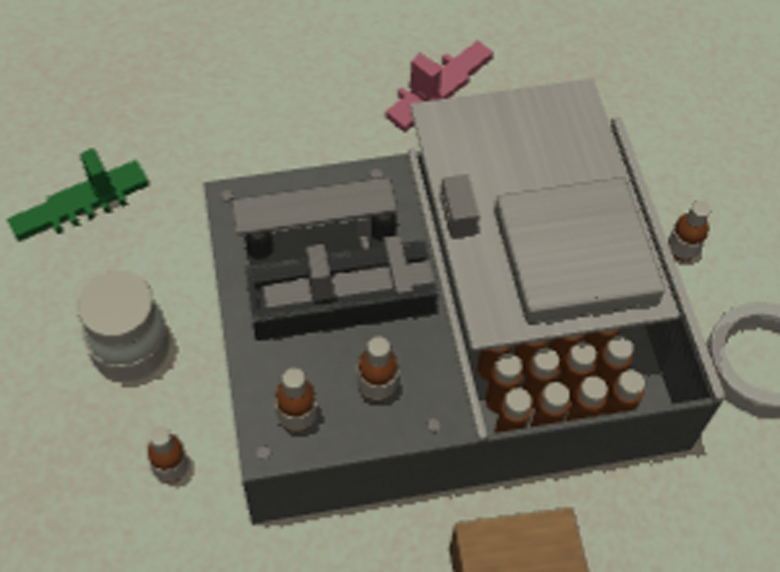

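The top view shows the grey box with about 15° yaw and the lid open towards the robot. The steel bolt and catch sit on the deck at about crop (370,190) and (395,230), the jar is right of the box, and the coloured look-alikes lie apart. Next I fit the box pose and lid opening from corner points in both views.

```bash
cat > h.py <<'E'
import numpy as np,cv2
from scipy.optimize import least_squares
from workcell import env
def proj(c,P):
    p=env.camera_params(c);T=np.linalg.inv(p["pose"])
    return cv2.projectPoints(np.float64(P).reshape(-1,3),cv2.Rodrigues(T[:3,:3])[0],T[:3,3],np.array(p["intrinsics"]),np.array(p["dist"]))[0][:,0]
def b2w(q,P):
    x,y,z,a=q[:4];c,s=np.cos(a),np.sin(a)
    return np.float64(P)@np.array([[c,s,0],[-s,c,0],[0,0,1]])+[x,y,z]
E
cat > fit.py <<'E'
from h import *
B=lambda l:[[.11,-.15,.08],[-.11,-.15,.08],[.11,.15,.08],[-.037,-.028,.124],[-.037,-.132,.124],[-.063,-.132,.124],[-.063,-.028,.124],
 [.09-l,.132,.104],[.09-l,.042,.104],[-l,.042,.104],[-l,.132,.104]]
t=np.array([(425,27),(498,290),(69,120),(326,237),(460,202),(466,230),(332,266),(102,195),(213,168),(240,277),(130,305)])/2.3+[180,130]
s=np.array([(248,475),(205,183),(720,400),(397,213),(237,232),(234,200),(390,180),(664,296),(532,318),(497,198),(628,180)])/2.6+[180,150]
f=lambda q:np.r_[proj("top",b2w(q,B(q[4])))-t,proj("scene",b2w(q,B(q[4])))-s].ravel()
r=least_squares(f,[.45,.05,0,.25,.05],loss="soft_l1");q=r.x
print(np.round(q,4));print(np.round(f(q).reshape(2,-1,2),1).tolist())
np.save("q.npy",q)
for n,P in dict(lid_face=[-q[4],.087,.094],shut=[0,.087,.094],bolt=[0,-.091,.124],home=[0,-.052,.124],catch=[-.05,-.08,.124]).items():print(n,np.round(b2w(q,P),4))
for c,k in(("top",2.3),("scene",2.6)):
    im=cv2.resize(cv2.imread(f"pics/{c}0.png"),None,fx=3,fy=3)
    pts=B(q[4])+[[0,-.091,.138],[0,-.091,.107],[-.012,-.091,.138],[.012,-.091,.138],[-.11,-.15,0],[.11,-.15,0]]
    for u in proj(c,b2w(q,pts)):cv2.circle(im,tuple(int(v*3+1) for v in u),3,(0,255,0),-1)
    cv2.imwrite(f"pics/ov_{c}.png",im[420:1080,570:1470] if c=="top" else im[480:1050,560:1440])
a,b=cv2.imread("pics/ov_top.png"),cv2.imread("pics/ov_scene.png")
cv2.imwrite("pics/ov.png",np.vstack([cv2.resize(a,(540,300))[:, :],cv2.resize(b,(540,300))]))
cv2.imwrite("pics/ov.png",np.vstack([cv2.resize(a[0:400,330:900],(684,300)),cv2.resize(b[0:400,0:600],(684,300))]))
E
python3 fit.py
```

```text
[ 0.5817  0.0879 -0.0046  0.2342  0.0491]
[[[-0.7, 0.9], [-0.5, 0.8], [-2.8, 0.9], [-1.8, -0.9], [-2.2, -0.8], [-0.9, 1.4], [-0.6, 0.9], [-1.8, -0.5], [-1.1, -1.4], [-0.7, -0.3], [-2.3, 0.4]], [[-3.3, 2.1], [-0.8, 0.1], [-1.3, 1.9], [-0.6, -0.7], [-0.6, 0.7], [-1.2, 0.1], [-0.8, -0.6], [-0.2, -0.5], [-2.3, -1.0], [-1.4, 0.0], [-2.0, -0.0]]]
lid_face [0.5137 0.1611 0.0894]
shut [0.5615 0.1725 0.0894]
bolt [ 6.028e-01 -6.000e-04  1.194e-01]
home [0.5937 0.0373 0.1194]
catch [ 0.5516 -0.0016  0.1194]
```

View pics/ov.png

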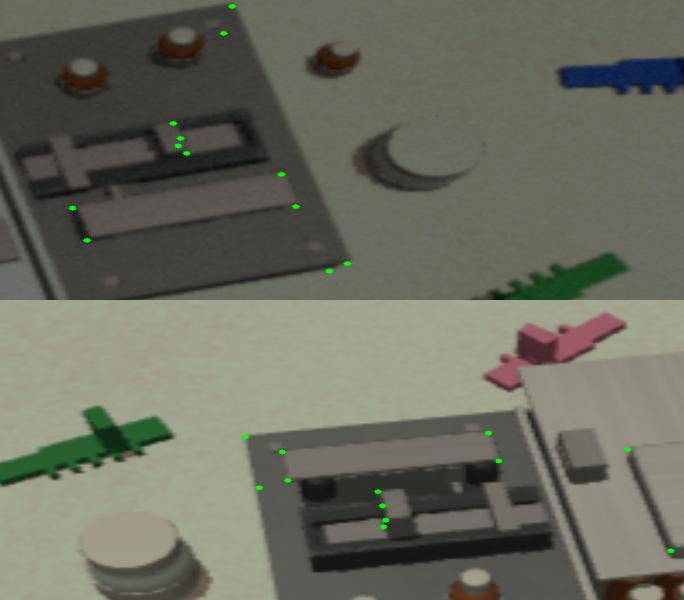

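```bash
sed -i 's/r=least_squares(f,\[.45,.05,0,.25,.05\],loss="soft_l1");q=r.x/g=lambda v:f([v[0],v[1],0,v[2],v[3]]);v=least_squares(g,[.45,.05,.25,.05]).x;q=np.array([v[0],v[1],0,v[2],v[3]])/' fit.py; sed -i 's#/2.3+\[180,130\]#/2.3+[179.7,129.7]#;s#/2.6+\[180,150\]#/2.6+[179.7,149.7]#' fit.py
python3 fit.py; python3 - <<'E'
from h import *
from scipy.spatial.transform import Rotation as R
q=np.load("q.npy");o=env.get_obs();M=R.from_quat(o["ee_rot"]).as_matrix();print(np.round(M,3))
a=q[3]
for s in(1,-1):
    bx=s*np.array([np.cos(a),np.sin(a),0]);x=np.array([0,0,-1.]);D=np.c_[x,bx,np.cross(x,bx)]
    print(s,np.round(np.degrees(R.from_matrix(D@M.T).as_rotvec()),1))
E
```

```text
[0.5822 0.0876 0.     0.2367 0.0486]
[[[-0.3, 0.0], [0.3, 0.3], [-3.1, 0.6], [-1.4, -1.3], [-1.6, -1.4], [-0.2, 0.8], [-0.1, 0.6], [-2.0, -0.9], [-1.1, -2.0], [-0.4, -0.8], [-2.3, 0.2]], [[-3.2, 1.9], [-1.1, -0.7], [-0.3, 1.1], [-0.5, -1.6], [-0.7, -0.1], [-1.4, -0.7], [-0.6, -1.5], [0.7, -1.2], [-1.6, -1.6], [-1.0, -0.7], [-1.3, -0.9]]]
lid_face [0.5145 0.1608 0.094 ]
shut [0.5617 0.1722 0.094 ]
bolt [ 0.6035 -0.0008  0.124 ]
home [0.5943 0.0371 0.124 ]
catch [ 0.5523 -0.0019  0.124 ]
[[-0.     0.36  -0.933]
 [ 0.    -0.933 -0.36 ]
 [-1.    -0.     0.   ]]
1 [-0.  -0.  82.4]
-1 [ -0.    0.  -97.6]
```

servo_tool:
  steps:
    - [[40, 35, 0], [0, 0, 8], 60]
    - [[85, 70, 0], [0, 0, 16], 35]
    - [[130, 105, 0], [0, 0, 24], 35]
    - [[170, 145, 0], [0, 0, 32], 35]
    - [[205, 190, 0], [0, 0, 40], 35]
    - [[235, 235, 0], [0, 0, 48], 35]
    - [[260, 285, 0], [0, 0, 56], 35]
    - [[280, 335, 0], [0, 0, 64], 35]
    - [[295, 390, 0], [0, 0, 72], 35]
    - [[300, 445, 0], [0, 0, 80], 35]
    - [[300, 500, 0], [0, 0, 82.4], 35]
    - [[300, 555, 0], [0, 0, 82.4], 35]
    - [[290, 610, 0], [0, 0, 82.4], 35]
    - [[270, 660, -10], [0, 0, 82.4], 35]
    - [[250, 710, -30], [0, 0, 82.4], 35]
    - [[235, 756, -62], [0, 0, 82.4], 35]
    - [[235, 756, -82], [0, 0, 82.4], 35]
    - [[235, 756, -82], [0, 0, 82.4], 35]

```text
time: 3.15
eef_pos: [0.4683, 0.1496, 0.1395]
ee_rot: [0.437, 0.556, -0.438, 0.555]
force: [-0.7, -0.5, 0.1]
grip_width: 0.0351
```

```bash
cat > look.py <<'E'
import sys
from h import *
from scipy.spatial.transform import Rotation as R
n=sys.argv[1];q=np.load("q.npy");o=env.get_obs();M=R.from_quat(o["ee_rot"]).as_matrix();p=np.array(o["eef_pos"]);w=o["grip_width"]/2
c,s=np.cos(q[3]),np.sin(q[3]);d=(p-q[:3])*1000;print("tcp in box mm",np.round([c*d[0]+s*d[1],-s*d[0]+c*d[1],d[2]],1),"yaw err deg",round(np.degrees(np.arctan2(M[1,1],M[0,1])-q[3]),2))
tips=[p+M@[0,sy*(w+t),e] for sy in(1,-1) for t in(0,.015) for e in(-.0095,.0095)]
out=[]
for cam in("top","scene"):
    im=env.read_camera(cam);cv2.imwrite(f"pics/{cam}{n}.png",im[:,:,::-1])
    u=proj(cam,tips);m=u.mean(0);x0,y0=[int(v) for v in m-[66,50]];k=6
    a=cv2.resize(im[y0:y0+100,x0:x0+133,::-1],None,fx=k,fy=k,interpolation=cv2.INTER_CUBIC)
    if len(sys.argv)>2:a=cv2.convertScaleAbs(a,alpha=1.6)
    for v in u:cv2.circle(a,tuple(int(t) for t in (v-[x0,y0]+.5)*k),2,(0,255,0),-1)
    print(cam,"crop origin",x0,y0,"scale",k*.5);out.append(cv2.resize(a,None,fx=.5,fy=.5,interpolation=cv2.INTER_AREA))
cv2.imwrite(f"pics/look{n}.png",cv2.resize(np.hstack(out),None,fx=1))
E
python3 look.py 1 b
```

```text
tcp in box mm [-96.1  87.  139.5] yaw err deg 0.02
top crop origin 196 231 scale 3.0
scene crop origin 324 137 scale 3.0Traceback (most recent call last):
  File "look.py", line 15, in <module>
    cv2.imwrite(f"pics/look{n}.png",cv2.resize(np.hstack(out),None,fx=1))
                                    ~~~~~~~~~~^^^^^^^^^^^^^^^^^^^^^^^^^^
cv2.error: OpenCV(4.12.0) /io/opencv/modules/imgproc/src/resize.cpp:4211: error: (-215:Assertion failed) inv_scale_y > 0 in function 'resize'
```

```bash
sed -i 's/cv2.resize(np.hstack(out),None,fx=1)/np.hstack(out)/' look.py; python3 look.py 1 b
```

```text
tcp in box mm [-94.7  86.3 141.2] yaw err deg -0.09
top crop origin 196 230 scale 3.0
scene crop origin 324 137 scale 3.0
```

View pics/look1.png

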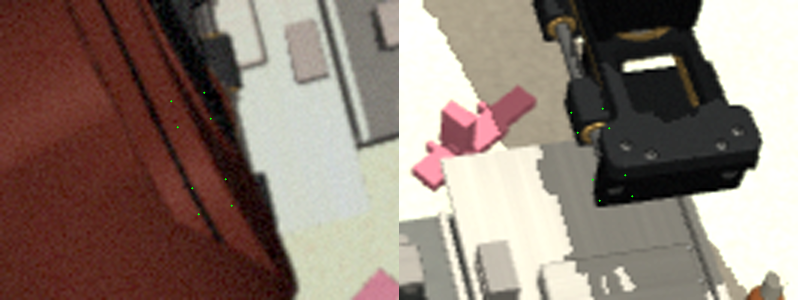

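```bash
python3 - <<'E'
import cv2,numpy as np
a=cv2.imread("pics/scene1.png")[0:300,180:580];b=cv2.imread("pics/top1.png")[100:400,60:460]
cv2.imwrite("pics/w1.png",cv2.convertScaleAbs(np.hstack([a,b]),alpha=1.5))
E
```

```text
(no output)
```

View pics/w1.png

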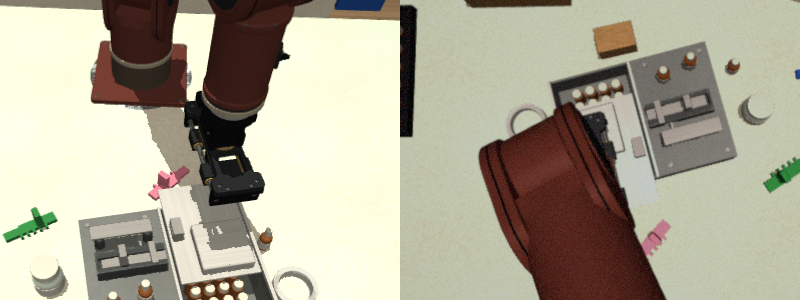

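```bash
python3 - <<'E'
from h import *
from scipy.spatial.transform import Rotation as R
o=env.get_obs();M=R.from_quat(o["ee_rot"]).as_matrix();p=np.array([.4690,.1500,.140]);w=.035/2
im=cv2.imread("pics/scene1.png");k=5;x0,y0=350,90
a=cv2.convertScaleAbs(cv2.resize(im[y0:y0+120,x0:x0+150],None,fx=k,fy=k,interpolation=cv2.INTER_CUBIC),alpha=2.2,beta=25)
def P(pts,col):
    u=proj("scene",[p+M@np.array(t) for t in pts]);cv2.polylines(a,[((u-[x0,y0]+.5)*k).astype(np.int32)],True,col,1)
for s in(1,-1):
    for d in(0,-.07):P([[d,s*(w+t),e] for t,e in((0,-.0095),(0,.0095),(.015,.0095),(.015,-.0095))],(0,255,0) if s>0 else (0,0,255))
P([[-.07,y,e] for y,e in((-.095,-.0375),(-.095,.0375),(.095,.0375),(.095,-.0375))],(255,0,0))
cv2.imwrite("pics/g1.png",a);print(o["eef_pos"],M[:,1],M[:,2])
E
```

```text
[0.47020258 0.14927247 0.1415905 ] [0.97257156 0.2325992  0.00147444] [ 2.32599267e-01 -9.72572653e-01  1.25527085e-04]
```

View pics/g1.png

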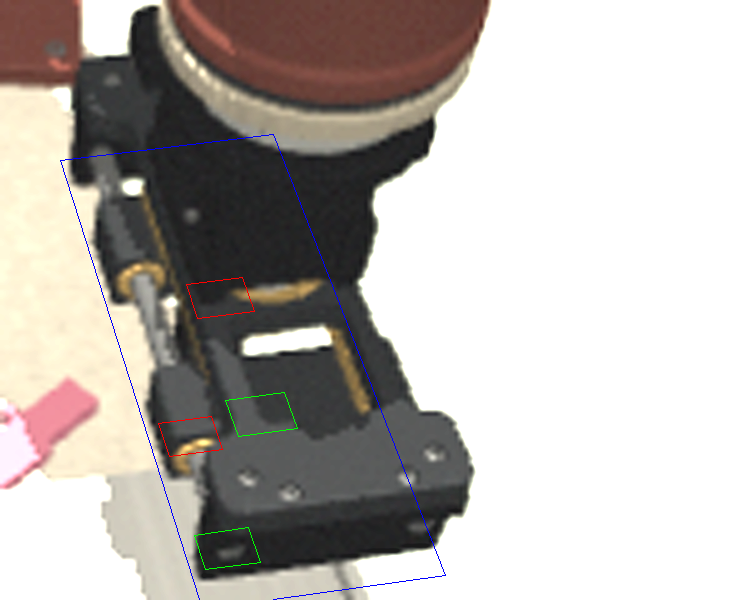

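servo_tool:
  steps:
    - [[0, 0, -20], [0, 0, 0], 35]
    - [[0, 0, -40], [0, 0, 0], 35]
    - [[0, 0, -46], [0, 0, 0], 35]
    - [[5, 1.2, -46], [0, 0, 0], 35]
    - [[10, 2.4, -46], [0, 0, 0], 35]
    - [[15, 3.6, -46], [0, 0, 0], 35]
    - [[20, 4.8, -46], [0, 0, 0], 35]

```text
time: 4.22
eef_pos: [0.4897, 0.1547, 0.0948]
ee_rot: [0.438, 0.555, -0.438, 0.555]
force: [-2.3, -0.5, 0.7]
grip_width: 0.0346
```

servo_tool:
  steps:
    - [[5, 1.2, 0], [0, 0, 0], 35]
    - [[10, 2.4, 0], [0, 0, 0], 35]
    - [[15, 3.6, 0], [0, 0, 0], 35]
    - [[20, 4.8, 0], [0, 0, 0], 35]
    - [[25, 6, 0], [0, 0, 0], 35]
    - [[30, 7.2, 0], [0, 0, 0], 35]

```text
time: 4.97
eef_pos: [0.5196, 0.1619, 0.0945]
ee_rot: [0.438, 0.556, -0.438, 0.555]
force: [-2.1, -0.5, 0.7]
grip_width: 0.0347
```

servo_tool:
  steps:
    - [[3, 0.7, 0], [0, 0, 0], 35]
    - [[6, 1.4, 0], [0, 0, 0], 35]
    - [[8, 1.9, 0], [0, 0, 0], 35]
    - [[8, 1.9, 0], [0, 0, 0], 35]

```text
time: 5.48
eef_pos: [0.5276, 0.1636, 0.0946]
ee_rot: [0.438, 0.555, -0.438, 0.556]
force: [0.1, 0.5, 0.3]
grip_width: 0.0352
```

servo_tool:
  steps:
    - [[1, 0.24, 0], [0, 0, 0], 35]
    - [[2, 0.5, 0], [0, 0, 0], 35]
    - [[2, 0.5, 0], [0, 0, 0], 35]

```text
time: 5.85
eef_pos: [0.5294, 0.164, 0.0945]
ee_rot: [0.438, 0.555, -0.438, 0.555]
force: [-1.1, -0.2, 0.7]
grip_width: 0.0349
```

servo_tool:
  steps:
    - [[1, 0.24, 0], [0, 0, 0], 35]
    - [[2, 0.5, 0], [0, 0, 0], 35]
    - [[2, 0.5, 0], [0, 0, 0], 35]

```text
time: 6.22
eef_pos: [0.5315, 0.1645, 0.0946]
ee_rot: [0.438, 0.555, -0.438, 0.555]
force: [-1.4, -0.3, 0.4]
grip_width: 0.0348
```

servo_tool:
  steps:
    - [[1, 0.24, 0], [0, 0, 0], 35]
    - [[1, 0.24, 0], [0, 0, 0], 35]

```text
time: 6.48
eef_pos: [0.5324, 0.1648, 0.0946]
ee_rot: [0.438, 0.555, -0.438, 0.555]
force: [-0.9, -1.3, 0.9]
grip_width: 0.0353
```

servo_tool:
  steps:
    - [[1, 0.24, 0], [0, 0, 0], 35]
    - [[1, 0.24, 0], [0, 0, 0], 35]

```text
time: 6.72
eef_pos: [0.5334, 0.165, 0.0945]
ee_rot: [0.438, 0.555, -0.438, 0.555]
force: [-1.2, -1.1, 0.6]
grip_width: 0.0348
```

servo_tool:
  steps:
    - [[1, 0.24, 0], [0, 0, 0], 35]
    - [[1, 0.24, 0], [0, 0, 0], 35]

```text
time: 6.98
eef_pos: [0.5344, 0.1653, 0.0945]
ee_rot: [0.438, 0.555, -0.438, 0.555]
force: [-0.8, -1.6, 0.1]
grip_width: 0.0349
```

servo_tool:
  steps:
    - [[1, 0.24, 0], [0, 0, 0], 35]
    - [[2, 0.48, 0], [0, 0, 0], 35]

```text
time: 7.22
eef_pos: [0.5363, 0.1658, 0.0945]
ee_rot: [0.438, 0.555, -0.438, 0.555]
force: [-1.7, -1.5, 0.7]
grip_width: 0.0347
```

servo_tool:
  steps:
    - [[1, 0.24, 0], [0, 0, 0], 35]
    - [[2, 0.48, 0], [0, 0, 0], 35]

```text
time: 7.48
eef_pos: [0.5372, 0.1661, 0.0944]
ee_rot: [0.437, 0.556, -0.438, 0.555]
force: [-11.0, -3.6, 8.3]
grip_width: 0.0349
```

```bash
python3 - <<'E'
from h import *
im=env.read_camera("scene");a=im[140:320,330:480,::-1];b=env.read_camera("top")[160:340,180:330,::-1]
q=np.load("q.npy")
a=cv2.resize(np.ascontiguousarray(np.hstack([a,b])),None,fx=2.6,fy=2.6,interpolation=cv2.INTER_CUBIC)
cv2.imwrite("pics/lid2.png",cv2.convertScaleAbs(a,alpha=1.7))
E
```

```text
(no output)
```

View pics/lid2.png

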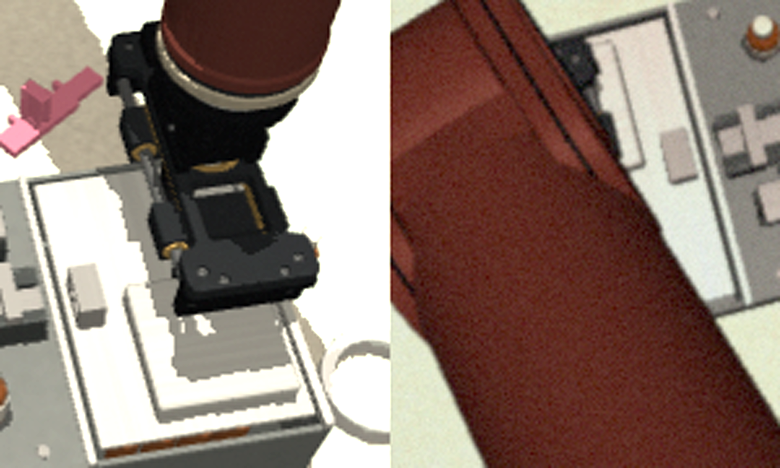

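servo_tool:
  steps:
    - [[1, 0.24, 0], [0, 0, 0], 35]
    - [[1, 0.24, 0], [0, 0, 0], 35]

```text
time: 7.82
eef_pos: [0.5372, 0.1661, 0.0944]
ee_rot: [0.436, 0.556, -0.439, 0.555]
force: [-11.9, -4.2, 9.6]
grip_width: 0.0348
```

servo_tool:
  steps:
    - [[1.5, 0.36, 0], [0, 0, 0], 35]
    - [[3, 0.7, 0], [0, 0, 0], 35]
    - [[3, 0.7, 0], [0, 0, 0], 35]

```text
time: 8.2
eef_pos: [0.5374, 0.1661, 0.0943]
ee_rot: [0.434, 0.557, -0.441, 0.554]
force: [-27.7, -8.3, 22.4]
grip_width: 0.0348
```

servo_tool:
  steps:
    - [[-10, -2.4, 0], [0, 0, 0], 42]
    - [[-20, -5, 20], [0, 0, 0], 42]
    - [[-20, -5, 50], [0, 0, 0], 42]
    - [[-10, -40, 75], [0, 0, 0], 42]
    - [[5, -80, 75], [0, 0, 0], 42]
    - [[20, -120, 75], [0, 0, 0], 42]
    - [[35, -160, 75], [0, 0, 0], 42]
    - [[44, -190, 75], [0, 0, 0], 42]
    - [[44, -190, 65], [0, 0, 0], 42]
    - [[44, -190, 52], [0, 0, 0], 42]
    - [[44, -190, 52], [0, 0, 0], 42]

```text
time: 9.57
eef_pos: [0.5853, -0.0213, 0.1451]
ee_rot: [0.437, 0.557, -0.437, 0.555]
force: [-0.1, -0.5, -0.0]
grip_width: 0.0421
```

```bash
python3 look.py 3 b; python3 - <<'E'
from h import *
q=np.load("q.npy")
a=cv2.imread("pics/scene3.png")[120:280,240:400];b=cv2.imread("pics/top3.png")[160:320,250:410]
cv2.imwrite("pics/l3.png",cv2.convertScaleAbs(cv2.resize(np.hstack([a,b]),None,fx=2.5,fy=2.5,interpolation=cv2.INTER_CUBIC),alpha=1.7,beta=15))
E
```

```text
tcp in box mm [ -22.5 -106.6  145.1] yaw err deg 0.08
top crop origin 296 159 scale 3.0
scene crop origin 219 187 scale 3.0
```

View pics/l3.png

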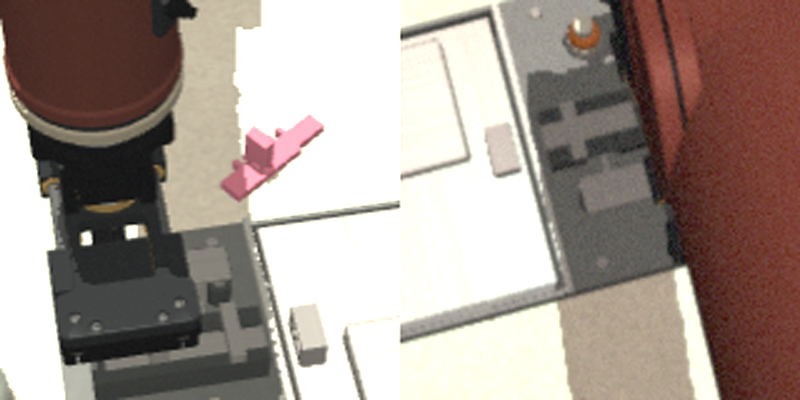

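The lid is shut, with its keeper in line with the bolt, and the tool is over the catch's right end; the fingertips are hidden under the gripper body. I go down by force.

servo_tool:
  steps:
    - [[0, 0, -4], [0, 0, 0], 42]
    - [[0, 0, -8], [0, 0, 0], 42]
    - [[0, 0, -12], [0, 0, 0], 42]
    - [[0, 0, -12], [0, 0, 0], 42]

```text
time: 10.18
eef_pos: [0.586, -0.0228, 0.1341]
ee_rot: [0.437, 0.556, -0.438, 0.555]
force: [0.6, -0.6, 0.4]
grip_width: 0.042
```

servo_tool:
  steps:
    - [[0, 0, -2], [0, 0, 0], 42]
    - [[0, 0, -4], [0, 0, 0], 42]
    - [[0, 0, -6], [0, 0, 0], 42]
    - [[0, 0, -6], [0, 0, 0], 42]

```text
time: 10.68
eef_pos: [0.5862, -0.0228, 0.1283]
ee_rot: [0.438, 0.556, -0.438, 0.555]
force: [0.4, -0.2, 0.3]
grip_width: 0.0422
```

servo_tool:
  steps:
    - [[0, 0, -2], [0, 0, 0], 42]
    - [[0, 0, -4], [0, 0, 0], 42]
    - [[0, 0, -4], [0, 0, 0], 42]

```text
time: 11.05
eef_pos: [0.5863, -0.0227, 0.1246]
ee_rot: [0.438, 0.555, -0.438, 0.555]
force: [-0.2, 0.4, -0.3]
grip_width: 0.042
```

servo_tool:
  steps:
    - [[0, 0, -2], [0, 0, 0], 42]
    - [[0, 0, -4], [0, 0, 0], 42]
    - [[0, 0, -4], [0, 0, 0], 42]

```text
time: 11.42
eef_pos: [0.5864, -0.0228, 0.121]
ee_rot: [0.438, 0.555, -0.438, 0.556]
force: [-2.0, 0.7, 7.5]
grip_width: 0.0418
```

servo_tool:
  steps:
    - [[0, 0, -2], [0, 0, 0], 42]
    - [[0, 0, -4], [0, 0, 0], 42]
    - [[0, 0, -6], [0, 0, 0], 42]
    - [[0, 0, -7.5], [0, 0, 0], 42]
    - [[0, 0, -7.5], [0, 0, 0], 42]

```text
time: 12.05
eef_pos: [0.5865, -0.0228, 0.1139]
ee_rot: [0.438, 0.555, -0.438, 0.556]
force: [-3.1, -0.9, 10.2]
grip_width: 0.0421
```

servo_tool:
  steps:
    - [[-0.7, 2.9, 0], [0, 0, 0], 42]
    - [[-1.4, 5.8, 0], [0, 0, 0], 42]
    - [[-2.1, 8.7, 0], [0, 0, 0], 42]
    - [[-2.8, 11.7, 0], [0, 0, 0], 42]
    - [[-2.8, 11.7, 0], [0, 0, 0], 42]

```text
time: 12.68
eef_pos: [0.5852, -0.0133, 0.1146]
ee_rot: [0.438, 0.553, -0.438, 0.557]
force: [2.1, -5.8, 9.5]
grip_width: 0.0419
```

servo_tool:
  steps:
    - [[-0.7, 2.9, 0], [0, 0, 0], 42]
    - [[-1.4, 5.8, 0], [0, 0, 0], 42]
    - [[-2.1, 8.7, 0], [0, 0, 0], 42]
    - [[-2.1, 8.7, 0], [0, 0, 0], 42]

```text
time: 13.18
eef_pos: [0.5832, -0.0047, 0.1146]
ee_rot: [0.438, 0.553, -0.438, 0.557]
force: [2.5, -6.2, 9.0]
grip_width: 0.0416
```

servo_tool:
  steps:
    - [[-0.7, 2.9, -0.5], [0, 0, 0], 42]
    - [[-1.4, 5.8, -1], [0, 0, 0], 42]
    - [[-2.1, 8.7, -1], [0, 0, 0], 42]
    - [[-2.8, 11.7, -1], [0, 0, 0], 42]
    - [[-2.8, 11.7, -1], [0, 0, 0], 42]

```text
time: 13.8
eef_pos: [0.5808, 0.0066, 0.114]
ee_rot: [0.438, 0.553, -0.438, 0.557]
force: [2.0, -7.7, 12.2]
grip_width: 0.0421
```

servo_tool:
  steps:
    - [[-0.7, 2.9, 0], [0, 0, 0], 42]
    - [[-1.4, 5.8, 0], [0, 0, 0], 42]
    - [[-2.1, 8.7, 0], [0, 0, 0], 42]
    - [[-2.1, 8.7, 0], [0, 0, 0], 42]

```text
time: 14.3
eef_pos: [0.5787, 0.0153, 0.114]
ee_rot: [0.438, 0.553, -0.438, 0.557]
force: [3.0, -8.0, 11.0]
grip_width: 0.0419
```

servo_tool:
  steps:
    - [[-0.6, 2.4, 0], [0, 0, 0], 42]
    - [[-1.2, 4.9, 0], [0, 0, 0], 42]
    - [[-1.2, 4.9, 0], [0, 0, 0], 42]

```text
time: 14.68
eef_pos: [0.5775, 0.0201, 0.1139]
ee_rot: [0.438, 0.553, -0.438, 0.557]
force: [2.2, -7.6, 12.3]
grip_width: 0.0419
```

servo_tool:
  steps:
    - [[-0.5, 1.9, 0], [0, 0, 0], 42]
    - [[-0.5, 1.9, 0], [0, 0, 0], 42]

```text
time: 14.92
eef_pos: [0.5771, 0.0219, 0.114]
ee_rot: [0.438, 0.553, -0.438, 0.557]
force: [2.9, -8.0, 11.0]
grip_width: 0.0422
```

servo_tool:
  steps:
    - [[-0.4, 1.5, 0], [0, 0, 0], 42]
    - [[-0.4, 1.5, 0], [0, 0, 0], 42]

```text
time: 15.18
eef_pos: [0.577, 0.0223, 0.114]
ee_rot: [0.438, 0.552, -0.439, 0.557]
force: [3.5, -11.6, 12.3]
grip_width: 0.042
```

servo_tool:
  steps:
    - [[-0.4, 1.5, 0], [0, 0, 0], 42]
    - [[-0.7, 2.9, 0], [0, 0, 0], 42]
    - [[-0.7, 2.9, 0], [0, 0, 0], 42]

```text
time: 15.55
eef_pos: [0.5769, 0.0226, 0.1142]
ee_rot: [0.439, 0.551, -0.44, 0.557]
force: [3.3, -18.1, 12.0]
grip_width: 0.0421
```

servo_tool:
  steps:
    - [[0.5, -2, 0], [0, 0, 0], 42]
    - [[0.9, -3.9, 0], [0, 0, 0], 42]
    - [[0.9, -3.9, 4], [0, 0, 0], 42]
    - [[0.9, -3.9, 8], [0, 0, 0], 42]
    - [[0.9, -3.9, 14], [0, 0, 0], 42]
    - [[1.5, -6, 30], [0, 0, 0], 42]
    - [[1.5, -6, 60], [0, 0, 0], 42]
    - [[-10, -20, 100], [0, 0, 0], 42]
    - [[-60, -60, 110], [0, 0, 0], 42]
    - [[-100, -100, 110], [0, 0, 0], 42]
    - [[-120, -150, 110], [0, 0, 0], 42]
    - [[-120, -205, 110], [0, 0, 0], 42]
    - [[-120, -260, 110], [0, 0, 0], 42]
    - [[-120, -310, 110], [0, 0, 0], 42]
    - [[-120, -310, 110], [0, 0, 0], 42]

```text
time: 17.42
eef_pos: [0.4527, -0.2845, 0.2219]
ee_rot: [0.439, 0.554, -0.439, 0.554]
force: [0.3, 0.9, 0.5]
grip_width: 0.0418
```

```bash
python3 - <<'E'
from h import *
q=np.load("q.npy");out=[]
P=b2w(q,[[0,-.052,.124],[-.037,-.028,.124],[-.037,-.132,.124],[-.063,-.132,.124],[-.063,-.028,.124],[0,.042,.104],[0,.132,.104]])
for c,(x0,y0) in dict(top=(220,130),scene=(250,150)).items():
    im=env.read_camera(c);cv2.imwrite(f"pics/{c}9.png",im[:,:,::-1])
    out.append(cv2.resize(im[y0:y0+150,x0:x0+200,::-1],None,fx=2,fy=2,interpolation=cv2.INTER_CUBIC))
    out.append(cv2.resize(cv2.imread(f"pics/{c}0.png")[y0:y0+150,x0:x0+200],None,fx=2,fy=2,interpolation=cv2.INTER_CUBIC))
cv2.imwrite("pics/end.png",cv2.convertScaleAbs(np.vstack([np.hstack(out[:2]),np.hstack(out[2:])]),alpha=1.4))
print(env.get_obs()["eef_pos"],env.get_obs()["time"])
for c in("top","scene"):
    for t in("catch_top","vial","jar","tape","carton"):
        try:print(c,t,[(round(d["p"],2),np.round(d["extent"]).tolist()) for d in env.trace(t,c)])
        except Exception as e:print(t,e)
E
```

```text
[ 0.45390554 -0.28032316  0.22213165] 17.525
top catch_top [(0.61, [352.0, 232.0, 61.0, 27.0])]
top vial [(0.69, [210.0, 271.0, 14.0, 17.0]), (0.58, [350.0, 161.0, 10.0, 15.0]), (0.57, [392.0, 167.0, 12.0, 15.0]), (0.47, [324.0, 175.0, 15.0, 16.0])]
top jar [(0.94, [416.0, 208.0, 31.0, 33.0])]
top tape [(0.8, [188.0, 225.0, 42.0, 42.0])]
top carton [(0.74, [275.0, 140.0, 47.0, 39.0]), (0.24, [418.0, 209.0, 33.0, 32.0])]
scene catch_top [(0.9, [303.0, 230.0, 64.0, 28.0])]
scene vial [(0.88, [325.0, 292.0, 15.0, 27.0]), (0.73, [295.0, 303.0, 19.0, 25.0]), (0.61, [445.0, 239.0, 15.0, 20.0]), (0.6, [244.0, 326.0, 19.0, 20.0])]
scene jar [(0.86, [227.0, 276.0, 34.0, 39.0]), (0.49, [332.0, 252.0, 56.0, 28.0])]
scene tape []
scene carton [(0.94, [380.0, 369.0, 52.0, 41.0]), (0.16, [294.0, 303.0, 14.0, 22.0])]
```

View pics/end.png

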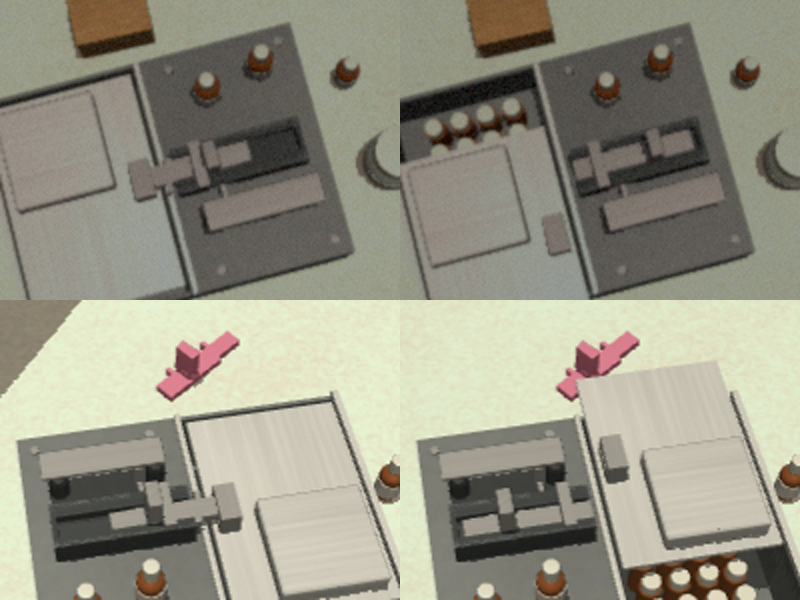

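```bash
python3 - <<'E'
from h import *
q=np.load("q.npy")
def m(c,x0,y0,w,h,x1,y1):
    a=cv2.imread(f"pics/{c}0.png",0);b=cv2.imread(f"pics/{c}9.png",0);k=8
    T=cv2.resize(a[y0:y0+h,x0:x0+w],None,fx=k,fy=k,interpolation=cv2.INTER_CUBIC);X,Y=x1-8,y1-8
    S=cv2.resize(b[Y:Y+h+16,X:X+w+16],None,fx=k,fy=k,interpolation=cv2.INTER_CUBIC)
    r=cv2.matchTemplate(S,T,cv2.TM_CCOEFF_NORMED);_,v,_,l=cv2.minMaxLoc(r);return np.round([X+l[0]/k-x0,Y+l[1]/k-y0,v],2)
for c,(x,y) in dict(scene=(267,220),top=(318,216)).items():
    p=lambda P:proj(c,b2w(q,P))[0]
    print(c,"catch shift",m(c,x,y,68,32,x,y),"if 10 mm down",np.round(p([-.05,-.08,.114])-p([-.05,-.08,.124]),1))
    d=p([0,-.052,.138])-p([0,-.091,.138]);t=np.round(p([0,-.085,.138])).astype(int)-[7,6];e=np.round(t+d).astype(int)
    print(c,"thumb shift",m(c,*t,14,12,*e),"39 mm =",np.round(d,1))
    d=p([0,.018,.107])-p([-q[4],.018,.107]);t=np.round(p([-q[4],.018,.107])).astype(int)-[12,12];e=np.round(t+d).astype(int)
    print(c,"keeper shift",m(c,*t,24,24,*e),"shut =",np.round(d,1))
E
```

```text
scene catch shift [-0.12  0.    0.9 ] if 10 mm down [0.1 3.2]
scene thumb shift [24.12 -3.5   0.66] 39 mm = [24.1 -3.5]
scene keeper shift [ 6.5  25.12  0.8 ] shut = [ 6.3 23.9]
top catch shift [0.   0.   0.99] if 10 mm down [-0.2  0.7]
top thumb shift [-21.38   6.     0.76] 39 mm = [-22.    5.8]
top keeper shift [ -7.12 -27.12   0.84] shut = [ -6.8 -26.4]
```

All checks agree, so I hand the job in.

```bash
python3 -c "
from workcell import env
print(env.close_job())"
```

```text
the job is handed in; nothing more can be done
None
```

The lock box is secured and the job is handed in, at about 18 s of the 51 s allowed. No verdict was reported, so the results below are my own checks.

**What I did**
- **Lid:** I pushed it shut with the outside of the front fingertip until it met the end stop. The horizontal force rose to about 29 N and the lid moved no further.
- **Catch and bolt:** one fingertip held the catch about 10 mm down, with 10–12 N. The other pushed the bolt to its end stop, reaching about 18 N with no further movement.
- **Release:** I eased off the push, lifted straight up so the catch sprang back, and drew the arm clear.

**Last checks (before and after pictures, both cameras)**
- **Catch:** it is back where it started, within about 0.1 px; 10 mm down would show as 3.2 px in the scene view.
- **Bolt:** the thumb piece moved (24.1, -3.5) px in the scene view, against (24.1, -3.5) expected for the full 39 mm. In the top view it moved (-21.4, 6.0) px against (-22.0, 5.8). Match scores were only moderate (0.66 and 0.76).
- **Lid:** the keeper moved about 1 px further than predicted from the starting estimate, and the bolt is in the keeper.
- **Bystanders:** the vials and jar look unmoved in both views. The carton and tape match the first pictures by eye. The scene-view network missed the tape at the end; the top view found it.

**What disagreed**
- The fingertip met the lid's end stop about 7 mm further along than the box pose I had fitted. I put this down to slimmer fingertips or a calibration offset and allowed for it in the next move.
- The wrist also showed about 22 N vertically during that last push on the lid, which I did not explain.
- The gripper body hid the fingertips from both cameras, so I relied on force for all contacts.

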